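Put the punch strip back in its slotted block and lock it

TASK

Lift the five-punch strip out of its cradle and lower it into the slotted hardwood block in the wooden stand, every punch in its own slot, until the bar lies flush on the block; the block shifts in its stand, so feel for the slots gently, because a push above about 30 N chips the punches. Then slide the steel keeper fully home over the end of the strip, let go, and leave the other things on the bench where they are.

Things in the scene. Friction and masses are not known exactly. Their poses are not given: they have to be found in the camera images.
- strip_grip (a point): Centre of the grip fin of the loose punch strip (130 to 210 g). Aluminium bar 150 long (its y) x 14 (x) x 12 high; on its middle a fin 34 long (y), 14 wide (x), reaching 44 above the bar's underside; this point is 30 above that underside. Fin and bar sides are flush: pinch across x. z up. Same either way round. Starts hanging in the cradle, along its y.
- strip_teeth (a point): Tip of the middle punch of the strip, 50 below strip_grip. Five flat dark steel punches hang from the bar like comb teeth, at y = -48, -24, 0, 24, 48, each 6 (y) x 10 (x), 20 long below the bar's underside, square ended.
- cradle: Fixed plywood cradle, origin at the centre of its underside on the bench; base 60 (x) x 160 (y) x 8; two end supports at y = -66 and +66, 44 (x) x 14 (y), tops 34 above the bench, on which the ends of the strip's bar rest.
- stand: Fixed light wooden stand 60 wide (x), y -84 to 152, origin on the bench under its tray's centre; z up, y along its length. The tray (x -25..25, y -84..84, rims 22 high) holds the slotted block. At the +y end (y 83 to 150) a pedestal 46 high carries the keeper. Seated, the strip's bar lies on the block's top and strip_grip is 62 above the bench; with the punch tips on the top it is 82.
- tray_mid (a point): Point over the tray's centre, level with the top of the dark hardwood block (36 x 132, top 32 above the bench). Five through slots in a row along y, pitch 24, each 8.4 (y) x 14 (x), 26 deep. The row is on x = 0, but the block was pushed along the tray: its middle slot lies from y = -10 to +10 of this point, NOT reported: look, feel. It is wedged and yields only to 18 N sideways.
- keeper (a joint): Travel (m) of the steel keeper on the pedestal, along the stand's -y: 0 to 0.006 = open (start), 0.038 = fully home, its tongue then over the end of the seated bar, 3 mm above it. Slides with about 2 N and stays where left. Its plate is 24 (x) x 50 (y), 47 to 53 above the bench.
- keeper_knob (a point): Centre of the square upright post on the keeper, 14 x 14, from 53 to 83 above the bench (this point is 68 above it): pinch it across x, or push it, to slide the keeper. Axes as the stand's.
- weight: Bystander, not to be moved: brass weight with a neck, 32 across, 42 high. Origin at its underside.
- blank: Bystander, not to be moved: brass ring blank, 24 outside, 8 high. Origin at its underside.
- jar: Bystander, not to be moved: glass jar with white cap, 52 across, 55 high. Origin at its underside.
- bench_block: Bystander, not to be moved: flat square steel block, 65 x 65 x 22. Origin at its underside.
- hammer: Bystander, not to be moved: hammer lying down, 220 long. Origin at its underside.
- screwdriver: Bystander, not to be moved: screwdriver lying down, 170 long. Origin at its underside.
- mandrel_stub: Bystander, not to be moved: steel cone stub standing up, 30 at foot, 75 high. Origin at its underside.
Things that resemble listed ones, but are neither listed nor needed, are in the scene too. Of the things shaped like the part that bears strip_grip, the aluminium one is meant.

How it is judged:
By the outcome, as a careful person would: the job done as asked, in the order asked, and still so for the second after the job is handed in, with the robot touching nothing.
It also fails if it takes over 58 s, if anything falls off the work surface, if the arm or the gripper's body presses on something with over 40 N, if the wrist force passes 120 N, or if a joint passes its speed limit or range.

ROBOT

A 6-joint arm with a two-finger parallel gripper is mounted at the origin on the work surface. World frame = base frame: x ahead of the robot, y to its left, z up, the work surface at z = 0. Lengths are in m, angles in degrees, forces in N, time in s.
With the tool pointing down it reaches from about 0.375 to 0.825 m from the base axis. Payload 5.5 kg.
Tool frame: the origin (TCP) lies at the very end of the fingers, on their centre line; the grasp point (between the pads) lies hold_point_z behind it (hold_point_z is the distance from the TCP to the grasp point, in m); z points along the fingers, y is the line along which they close (so a half turn about z gives the same grasp; the last joint's range is limited). The gripper opens to 85 mm and grips with 20 to 120 N. Pads are 22 mm wide; open, the fingers measure 114 mm over their backs; the gripper's body (76 mm by 85 mm) begins 54 mm behind the grasp point. The pads swing forward as they close: fully open they stand 13 mm farther back than shut.
Start: joints at [74.485, 17.962, -2.699, 69.339, 0, 90], TCP at [0.16, 0.578, 0.231] pointing down, gripper open.
Joint ranges: [-152.73, 152.73], [-39.44, 99.34], [-58.76, 71.6], [-118.89, 123.64], [-81.53, 83.1], [-180, 180]. Speed limits (degrees/s): [136.94, 136.94, 172.46, 180, 180, 180].

INTERFACE

Orientations are given as [roll, pitch, yaw] about the fixed x, y, z axes, in that order (R = Rz(yaw) Ry(pitch) Rx(roll)).
In Python, from cell import goto, move_straight, set_joints, open_jaws, gripper_close, pause, solve_ik, capture, IKError, hand_in, current_time_s, current_joint_positions, current_qvel, current_effort, current_position, current_orientation, current_force, current_ft_torque, current_gripper_width, current_grip_force, hold_point_z gives the robot as it stands. Calls block until the motion is done:
- goto(position, orientation): joint-space move of the TCP to a pose.
- move_straight(position, frame=None, feed=0.15, max_force=None): straight line of the TCP; frame=None keeps the orientation; feed is the mean speed in m/s. With max_force (N) it stops when the force on the tool has changed by that much, and returns True; else False.
- set_joints(angles): joint-space move.
- open_jaws() and gripper_close(strength=None): open the fingers fully, or close them until they stop; strength is the grip in N (None keeps the last).
- pause(seconds).
- solve_ik(position, orientation): joint angles nearest the present ones, or None.
- capture(name): name is "side" or "top" or "wrist"; returns a dict with "color" (420x560x3 uint8, red, green, blue), "z_map" (420x560 float32, m along the optical axis (not along the pixel's ray), 0 where there is no reading), "fx", "fy", "cx", "cy" (pixels), "k1" (the pictures are not rectified: a ray, as slopes to the right and down, at radius r is drawn at 1 + k1 r^2 times it, then the intrinsics apply), "extrinsics" (4x4, takes a point from camera to world coordinates). Camera axes: x right, y down, z forward; pixel columns grow to the right and rows downward; lengths in m; the calibration is good to about 2 mm. A picture is of the moment at which its call begins.
A pose or a line that the arm cannot do raises IKError and nothing moves.
- hand_in(): hands the job in; it is judged then, once.
Readings, each from a call of its own:
- current_time_s(): time.
- current_joint_positions(): joint angles.
- current_qvel(): joint speeds.
- current_effort(): joint torques, N m.
- current_position(): TCP position.
- current_orientation(): TCP orientation.
- current_force(): force on the tool from outside, world axes, zero at the start.
- current_ft_torque(): the same for the moment, N m.
- current_gripper_width(): finger opening in m.
- current_grip_force(): force on a finger pad.
Only numpy, scipy, OpenCV 4.12 (cv2) and the standard library are available. Lean on these libraries where they do the work, as an engineer would, in place of code of your own. Each camera call takes 0.05 s, during which the arm holds its last target. There are 200 camera calls.

## Working session

There is one attempt and no reset: what is moved stays moved. The work goes in short steps, each a Python script; the robot and the scene stay as the last script left them, time stands still between calls to the robot, and variables do not carry over. Pictures are saved under pics/ and viewed, at most 10 in all, crops included, and the job is handed in when it is done.

```bash
mkdir -p pics
cat > h.py <<'E'
import numpy as np, cv2
from cell import *
def save(n,im): cv2.imwrite('pics/'+n,cv2.cvtColor(im,cv2.COLOR_RGB2BGR))
def cloud(c):
    h,w=c['z_map'].shape
    u,v=np.meshgrid(np.arange(w),np.arange(h))
    xd=(u-c['cx'])/c['fx'];yd=(v-c['cy'])/c['fy'];x,y=xd.copy(),yd.copy()
    for _ in range(8):
        s=1+c['k1']*(x*x+y*y);x,y=xd/s,yd/s
    z=c['z_map'].astype(float)
    P=np.stack([x*z,y*z,z],-1)
    E=np.array(c['extrinsics']);W=P@E[:3,:3].T+E[:3,3]
    W[z==0]=np.nan
    return W
E
python3 - <<'E'
from h import *
import pickle
c={n:capture(n) for n in('top','side')}
pickle.dump(c,open('c0.pkl','wb'))
save('top0.png',cv2.resize(c['top']['color'],(800,600)));save('side0.png',cv2.resize(c['side']['color'],(800,600)))
print(c['top']['extrinsics'],c['top']['fx'],hold_point_z,current_time_s(),current_orientation())
E
```

```text
[[-2.13814560e-03 -9.97514158e-01  7.04338906e-02  4.93059313e-01]
 [-9.99875046e-01  1.02938113e-03 -1.57744542e-02  6.84188338e-03]
 [ 1.56627381e-02 -7.04588176e-02 -9.97391715e-01  1.09980128e+00]
 [ 0.00000000e+00  0.00000000e+00  0.00000000e+00  1.00000000e+00]] 425.15707565323584 0.0187 0.1 [-1.79910778e+02  5.68260354e-04  1.64482329e+02]
```

View pics/top0.png

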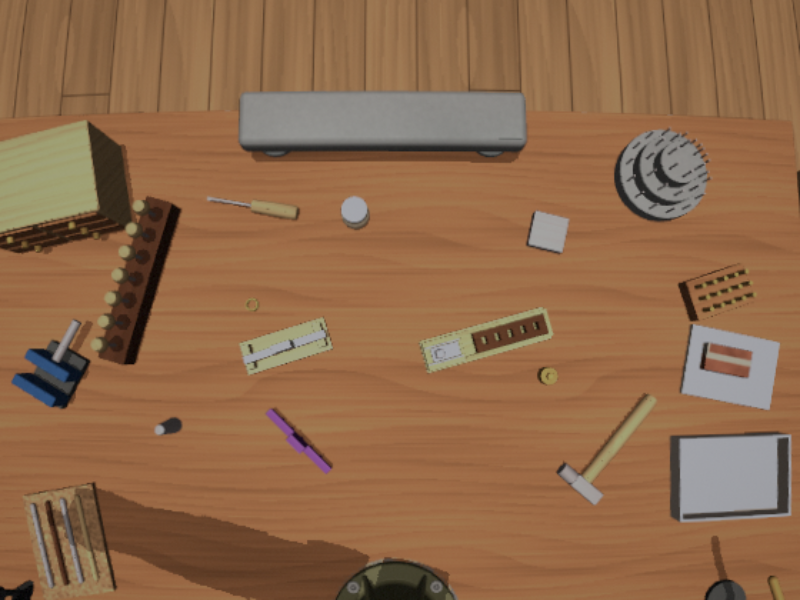

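View pics/side0.png

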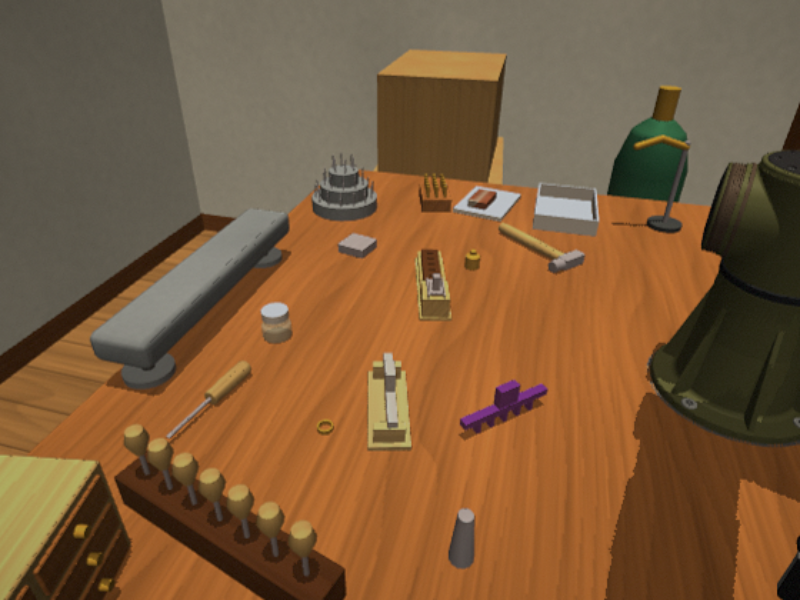

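The two strip-shaped candidates in the top view are the aluminium one in the cradle at (287,346) and the purple one lying loose at (298,440). The aluminium one in the plywood cradle fits the description. The stand is at (487,340), with its keeper at the left (+y) end near (443,350). Next I'll estimate poses from depth and confirm in an enlarged crop.

Run:
```python
from h import *
import pickle
c=pickle.load(open('c0.pkl','rb'))['top']
W=cloud(c);im=c['color'];Z=W[...,2]
def box(m,n):
    p=W[m][:,:2].astype(np.float32);r=cv2.minAreaRect(p);d=np.linalg.svd(p-p.mean(0),full_matrices=False)[2][0]
    print(n,len(p),r,'mean',W[m].mean(0),'ang',np.degrees(np.arctan2(d[1],d[0])))
def reg(u0,u1,v0,v1):
    m=np.zeros(Z.shape,bool);m[int(v0*.7):int(v1*.7),int(u0*.7):int(u1*.7)]=1;return m
R=reg(225,345,305,385); S=reg(410,565,295,385)
print('bench',np.nanmedian(Z[reg(340,400,300,400)]))
box(R&(Z>.039),'strip'); box(R&(Z>.052),'fin?'); box(R&(Z>.065),'fintop'); box(R&(Z>.004)&(Z<.014),'cradlebase')
box(S&(Z>.012),'stand');box(S&(Z>.06),'knob');box(S&(Z>.042),'ped')
g=im[...,0].astype(int)
a=im[int(305*.7):int(395*.7),int(225*.7):int(345*.7)];b=im[int(295*.7):int(385*.7),int(410*.7):int(565*.7)]
a=cv2.resize(a,(480,360),interpolation=2);b=cv2.resize(b,(620,360),interpolation=2)
o=np.zeros((600,800,3),np.uint8);o[:300,:400]=cv2.resize(a,(400,300));o[300:,:520]=cv2.resize(b,(520,300))
save('crop0.png',o)
```

```text
bench -0.001129997947611927
strip 355 ((0.5015676617622375, 0.19059155881404877), (0.014261316508054733, 0.15020665526390076), 18.79627799987793) mean [0.50184087 0.18878596 0.05272281] ang 108.63603
fin? 97 ((0.5013962388038635, 0.19081713259220123), (0.013950526714324951, 0.034663353115320206), 18.432720184326172) mean [0.50152865 0.18966213 0.07481206] ang 109.20778
fintop 88 ((0.5013962388038635, 0.19081713259220123), (0.013950526714324951, 0.034663353115320206), 18.432720184326172) mean [0.50159626 0.19031984 0.07648597] ang 108.08788
cradlebase 878 ((0.5095290541648865, 0.19188502430915833), (0.19630563259124756, 0.1364584118127823), 88.42776489257812) mean [0.50571767 0.19253738 0.00712271] ang -76.113464
stand 1737 ((0.4753817915916443, -0.17865610122680664), (0.1321963518857956, 0.2343740165233612), 15.215909004211426) mean [ 0.50870916 -0.1733956   0.03480962] ang 98.076836
knob 39 ((0.48974108695983887, -0.07790560275316238), (0.013657642528414726, 0.013860182836651802), 17.18484878540039) mean [ 0.48956497 -0.07754277  0.08100689] ang 123.42658
ped 535 ((0.48510289192199707, -0.1648108959197998), (0.22972430288791656, 0.06548707187175751), 85.62040710449219) mean [ 0.4918666  -0.08793157  0.05087532] ang 89.3757
```

View pics/crop0.png

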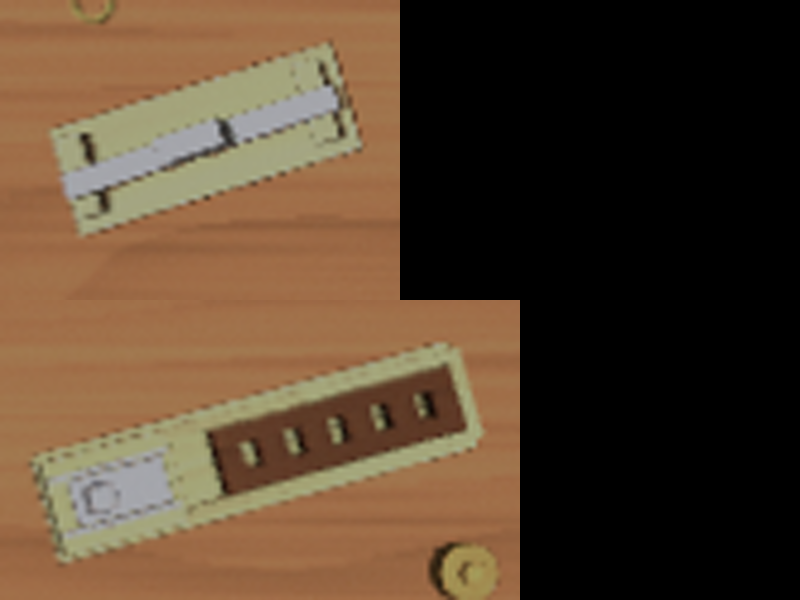

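The crop shows the aluminium strip in the cradle, with its fin near (225,133), and the five-slot block with slots from (250,452) to (424,404). The keeper is at the left. I'll take wrist views over the stand, then over the strip.

Run:
```python
from h import *
import pickle
print(current_force())
goto([.505,-.15,.30],[180,0,105]);print(current_time_s(),current_joint_positions())
pause(.2)
w=capture('wrist');pickle.dump(w,open('w1.pkl','wb'));save('w1.png',cv2.resize(w['color'],(800,600)))
goto([.5015,.1907,.26],[180,0,108.6]);pause(.2)
w=capture('wrist');pickle.dump(w,open('w2.pkl','wb'));save('w2.png',cv2.resize(w['color'],(800,600)))
print(current_time_s(),current_joint_positions(),current_force())
```

```text
[ 0.92895761 -0.2906606  -0.4876444 ]
2.9417 [-1.64727428e+01  8.94072125e+00 -5.31364562e+00  7.57519778e+01
  9.97306139e-03  5.84601169e+01]
4.7333 [ 2.07174356e+01  1.05098475e+01 -8.56526820e+00  7.09110548e+01
 -4.45631595e-03  9.22126550e+01] [-0.3567169   0.25811801 -0.29828015]
```

View pics/w1.png

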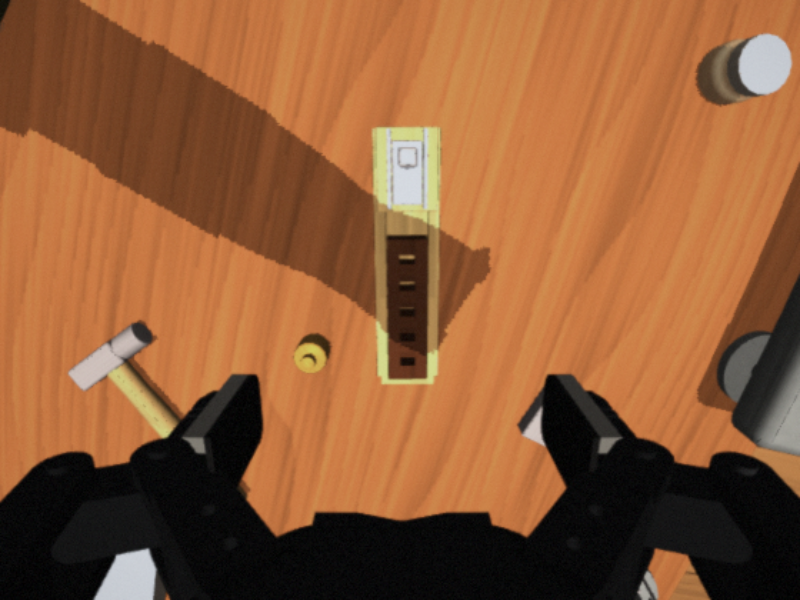

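View pics/w2.png

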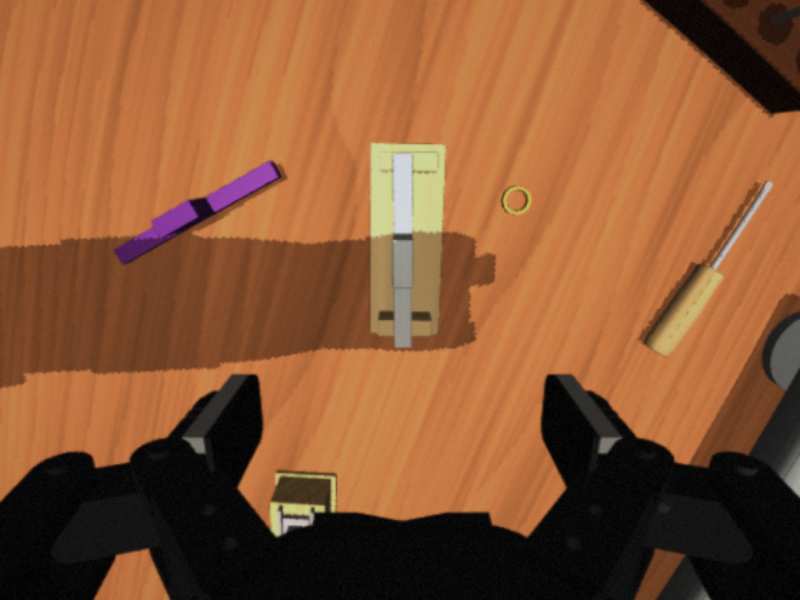

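w1 shows the knob at (407,157) and the slots at (406, 258/285/311/337/361), with the block near the tray's -y end. w2 shows the strip aligned vertically, with its fin near (402,262). Next I'll measure both from depth.

Run:
```python
from h import *
import pickle
def box(W,m,n):
    m=m&np.isfinite(W[...,2]);p=W[m][:,:2].astype(np.float32);r=cv2.minAreaRect(p);d=np.linalg.svd(p-p.mean(0),full_matrices=False)[2][0]
    print(n,len(p),np.round(r[0],4),np.round(r[1],4),round(r[2],2),'mean',W[m].mean(0).round(4),'ang',round(np.degrees(np.arctan2(d[1],d[0])),2))
def reg(Z,u0,u1,v0,v1):
    m=np.zeros(Z.shape,bool);m[int(v0*.7):int(v1*.7),int(u0*.7):int(u1*.7)]=1;return m
w=pickle.load(open('w2.pkl','rb'));W=cloud(w);Z=W[...,2];R=reg(Z,360,460,130,355)
print('bench',np.nanmedian(Z[reg(Z,460,500,130,220)]))
box(W,R&(Z>.038),'strip');box(W,R&(Z>.065),'fin');box(W,R&(Z>.042)&(Z<.052),'bar')
box(W,R&(Z>.004),'all')
w=pickle.load(open('w1.pkl','rb'));W=cloud(w);Z=W[...,2];R=reg(Z,360,455,115,392)
print('bench',np.nanmedian(Z[reg(Z,300,360,200,320)]))
box(W,R&(Z>.01),'stand')
box(W,R&(Z>.072),'knob');box(W,R&(Z>.042),'ped')
k=R&(Z>.049)&(Z<.06);box(W,k,'keeper')
g=w['color'].astype(int);B=reg(Z,389,426,236,379)
h=B&(Z<.024)
n,l,s,ce=cv2.connectedComponentsWithStats(h.astype(np.uint8))
for i in range(1,n):
    if s[i][4]>4: q=l==i; print('hole',s[i],(ce[i]/.7).round(1),np.nanmean(W[q],0).round(4))
print('blocktop',np.nanmedian(Z[B&(Z>.024)]))
dark=B&(g.sum(2)<60); print(dark.sum())
save('w1c.png',cv2.resize(w['color'][155:275,250:320],(350,600),interpolation=cv2.INTER_CUBIC))
```

```text
bench 0.0006829996502493718
strip 1801 [0.5017 0.1921] [0.0139 0.1488] 18.43 mean [0.5003 0.1963 0.0556] ang -71.58
fin 496 [0.5015 0.1924] [0.0139 0.0337] 18.55 mean [0.5015 0.1935 0.0783] ang 109.3
bar 1280 [0.5013 0.1919] [0.0138 0.1489] 18.64 mean [0.5    0.1971 0.0467] ang -71.6
all 6780 [0.5038 0.1959] [0.0595 0.1598] 17.12 mean [0.5023 0.2001 0.0239] ang -72.95
bench 0.0005705318780066249
stand 6579 [ 0.5143 -0.1664] [0.0503 0.2346] 15.21 mean [ 0.5118 -0.1566  0.0377] ang 105.12
knob 191 [ 0.4899 -0.0767] [0.0137 0.0131] 14.93 mean [ 0.4898 -0.0767  0.0835] ang 18.66
ped 2562 [ 0.4924 -0.0854] [0.0499 0.0667] 14.73 mean [ 0.4923 -0.0848  0.0523] ang -76.82
keeper 1053 [ 0.4893 -0.086 ] [0.0403 0.061 ] 14.08 mean [ 0.4932 -0.0889  0.0539] ang -75.32
hole [272 165  26   2  33] [404.8 236. ] [ 0.5068 -0.1425  0.018 ]
hole [279 178  11   6  64] [405.9 257.9] [ 0.5133 -0.1626  0.0114]
hole [279 197  11   5  55] [405.7 284.3] [ 0.5195 -0.1865  0.0127]
hole [279 215  11   5  52] [405.5 309.8] [ 0.5256 -0.2099  0.0151]
hole [280 233  10   4  38] [406.4 334.9] [ 0.5327 -0.2331  0.0172]
hole [280 250  10   4  32] [406.4 358.8] [ 0.539  -0.2563  0.0183]
blocktop 0.03252084899253824
207
```

View pics/w1c.png

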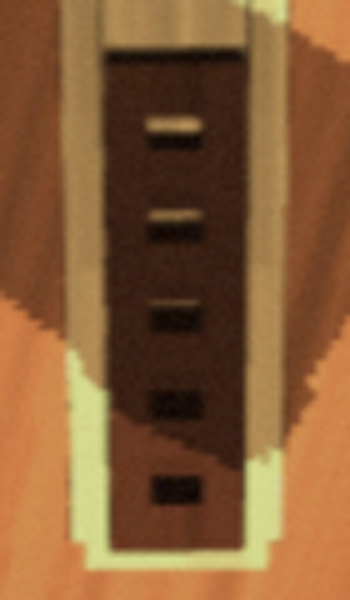

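```bash
cat >> h.py <<'E'
def proj(c,uv,z):
    K=np.array([[c['fx'],0,c['cx']],[0,c['fy'],c['cy']],[0,0,1.]])
    uv=np.array(uv,float);xd=(uv-[c['cx'],c['cy']])/[c['fx'],c['fy']];x=xd.copy()
    for _ in range(10): x=xd/(1+c['k1']*(x**2).sum(1,keepdims=True))
    E=np.array(c['extrinsics']);d=np.c_[x,np.ones(len(x))]@E[:3,:3].T
    return (E[:3,3]+d*((z-E[2,3])/d[:,2])[:,None])
E
python3 - <<'E'
from h import *
import pickle
w=pickle.load(open('w1.pkl','rb'));o=np.array([250,155])
f=lambda a:(np.array(a)+.5)/5-.5+o
P=proj(w,f([(174.5,133),(175,225),(175,315.5),(176,404),(177,491)]),.032)
d=P[0]-P[4];print(P.round(4),np.degrees(np.arctan2(d[1],d[0])),np.linalg.norm(d),P.mean(0))
# rims edges (left/right outer block edges) and block ends
B=proj(w,f([(106,54),(246,54),(109,550),(246,550)]),.032);print(B.round(4),(B[:2].mean(0)).round(4),B[2:].mean(0).round(4),np.linalg.norm(B[0]-B[1]),np.linalg.norm(B[0]-B[2]))
d=B[:2].mean(0)-B[2:].mean(0);print(np.degrees(np.arctan2(d[1],d[0])))
# grasp
x,y=.5015,.1922
goto([x,y,.12],[180,0,108.55])
hit=move_straight([x,y,.0455],max_force=8,feed=.1);print(hit,current_position())
if not hit:
    gripper_close(60);print(current_gripper_width(),current_grip_force(),current_time_s())
    move_straight([x,y,.17],feed=.12);pause(.2)
    w=capture('wrist');pickle.dump(w,open('w3.pkl','wb'));save('w3.png',cv2.resize(w['color'],(800,600)))
    print(current_force(),current_ft_torque(),current_gripper_width(),current_time_s(),current_position())
E
```

```text
[[ 0.5127 -0.1595  0.032 ]
 [ 0.519  -0.1824  0.032 ]
 [ 0.5253 -0.2057  0.032 ]
 [ 0.5319 -0.2291  0.032 ]
 [ 0.5386 -0.2528  0.032 ]] 105.50672408618254 0.09681464174932211 [ 0.52551252 -0.20591788  0.032     ]
[[ 0.4912 -0.1447  0.032 ]
 [ 0.5246 -0.1358  0.032 ]
 [ 0.5254 -0.2742  0.032 ]
 [ 0.5611 -0.2647  0.032 ]] [ 0.5079 -0.1403  0.032 ] [ 0.5432 -0.2694  0.032 ] 0.03460368715250744 0.13388515109653387
105.29962886440578
False [0.50216765 0.19248339 0.04623358]
0.01295651341309105 58.776599764823914 6.8917
[ 0.12335322 -0.07374711 -1.28141019] [-0.01219962 -0.00688892  0.00035551] 0.01323891678036297 8.3333 [0.50116724 0.19207244 0.16943171]
```

View pics/w3.png

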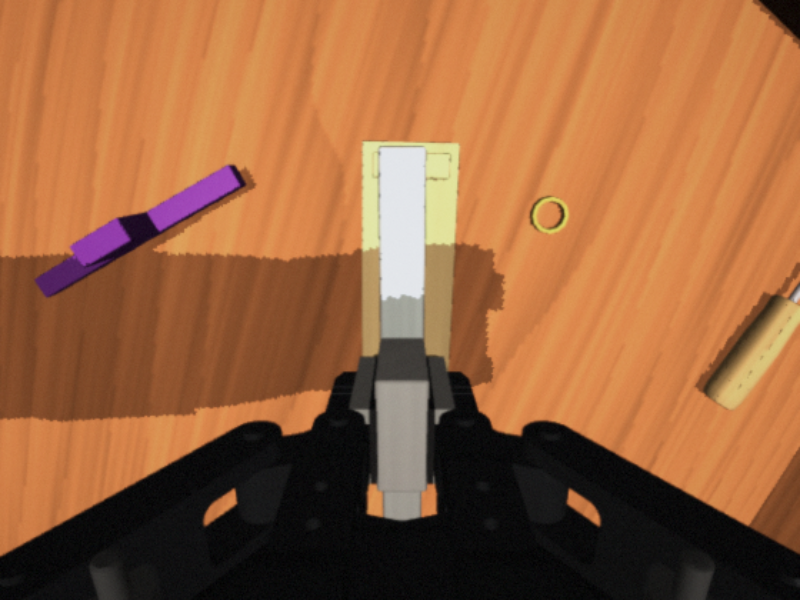

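The strip is held, with its far bar end at (402,147) and the fin square between the pads. I'll measure its offset in the hand as the wrist camera sees it, so that calibration bias cancels out.

Run:
```python
from h import *
import pickle
w=pickle.load(open('w3.pkl','rb'))
T=np.array(current_position());print(T,current_orientation())
W=cloud(w);Z=W[...,2]
m=np.zeros(Z.shape,bool);m[90:235,255:310]=1
m&=(abs(Z-.1695)<.012);p=W[m]
r=cv2.minAreaRect(p[:,:2].astype(np.float32));print(len(p),r,np.median(p[:,2]))
yaw=np.radians(current_orientation()[2]-90);ey=np.array([-np.sin(yaw),np.cos(yaw)]);ex=np.array([np.cos(yaw),np.sin(yaw)])
q=p[:,:2]-T[:2];a=q@ex;b=q@ey
print('x',np.percentile(a,[1,50,99]),'ymax',b.max(),np.percentile(b,99.5))
for lo,hi in((.025,.04),(.06,.072)): print('xmid',a[(b>lo)&(b<hi)].min(),a[(b>lo)&(b<hi)].max())
P=proj(w,(np.array([(380,147),(425,147),(380,300),(425,300)])+.5)*.7-.5,T[2]);q=P[:,:2]-T[:2];print('px',q@ex,q@ey)
# knob/stand x in the same kind of measure
```

```text
[0.50116724 0.19207244 0.16943171] [-1.79940853e+02  2.99416972e-03  1.08552383e+02]
4276 ((0.4867080748081207, 0.23532231152057648), (0.014066404663026333, 0.0577767975628376), 18.449134826660156) 0.17015246047706606
x [-0.00674981  0.00021119  0.00694656] ymax 0.07448415853412098 0.07443161069393414
xmid -0.007014566421988048 0.006936127327641914
xmid -0.006918569925500709 0.0070223613071824405
px [-0.00594498  0.00701172 -0.00655354  0.00749345] [0.0741608  0.07413699 0.02831688 0.02829439]
```

Run:
```python
from h import *
import pickle
yaw=15.35;r=np.radians(yaw);ey=np.array([-np.sin(r),np.cos(r)])
c=np.array([.5254,-.2053])
goto([*c,.17],[180,0,90+yaw]);print(current_time_s())
move_straight([*c,.075],feed=.1);pause(.3)
w=capture('wrist');pickle.dump(w,open('w4.pkl','wb'));save('w4.png',cv2.resize(w['color'],(800,600)))
print(current_position(),current_orientation(),current_force())
hit=move_straight([*c,.058],feed=.02,max_force=4)
print(hit,current_position(),current_force(),current_ft_torque(),current_time_s())
```

```text
9.8083
[ 0.52560629 -0.20538882  0.07533082] [1.79972662e+02 1.97321802e-02 1.05350314e+02] [ 0.33306963 -0.18515882 -1.4097252 ]
False [ 0.52550436 -0.20534321  0.05812125] [ 0.40191196 -0.3820063  -2.63291681] [ 0.00346926  0.01056091 -0.01238907] 12.2583
```

View pics/w4.png

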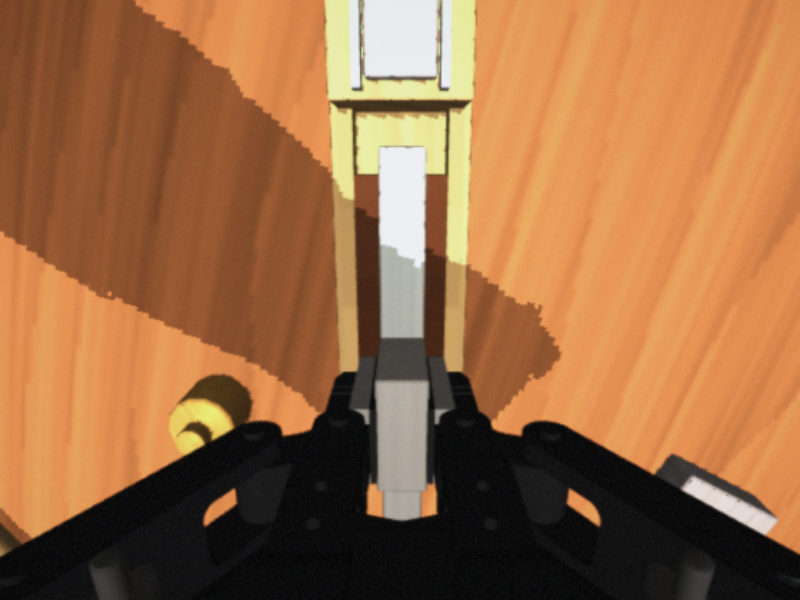

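The view shows the bar centred between the rims, and the punches have passed below the block top (TCP 58 mm, against 64 mm at contact), so they are in the slots. Lowering on, gently.

Run:
```python
from h import *
p=current_position()
hit=move_straight([.5254,-.2053,.042],feed=.02,max_force=8)
print(hit,current_position(),current_force(),current_ft_torque(),current_gripper_width(),current_time_s())
```

```text
True [ 0.52517374 -0.20517565  0.0437124 ] [-0.87732798  0.37936731  5.96836027] [0.00297039 0.16472821 0.02692978] 0.013027777114238961 12.9417
```

Run:
```python
from h import *
import pickle
open_jaws();print(current_force())
move_straight([.5254,-.2053,.13],feed=.12)
yaw=15.35;r=np.radians(yaw);ey=np.array([-np.sin(r),np.cos(r)])
k=np.array([.4898,-.0767])
goto([*(k-.05*ey),.2],[180,0,90+yaw]);pause(.2)
w=capture('wrist');pickle.dump(w,open('w5.pkl','wb'));save('w5.png',cv2.resize(w['color'],(800,600)))
W=cloud(w);Z=W[...,2];d=W[...,:2]-k;m=(np.hypot(d[...,0],d[...,1])<.02)&(Z>.072)
print('knob',cv2.minAreaRect(W[m][:,:2].astype(np.float32)))
s=np.array([.5255,-.2058]);q=W[...,:2]-s;a=q@[np.cos(r),np.sin(r)];b=q@ey
m=(abs(a)<.005)&(b>.025)&(b<.07);print('bar top z',np.nanmedian(Z[m]));m=(abs(a)>.010)&(abs(a)<.015)&(b>.02)&(b<.05);print('block z',np.nanmedian(Z[m]))
print(current_time_s())
```

```text
[-1.44614326  0.99143399  0.46075043]
knob ((0.48947229981422424, -0.0759705901145935), (0.013123322278261185, 0.013484107330441475), 15.318503379821777)
bar top z 0.044605422070672585
block z 0.032683820866262675
15.275
```

View pics/w5.png

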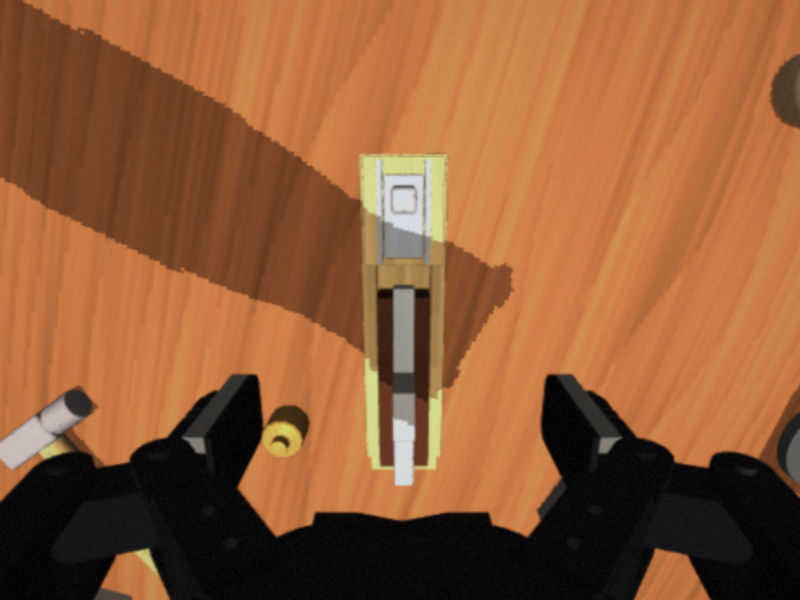

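The bar lies flush: its top is 12 mm above the block, which is the bar's height. Next is the keeper, with its knob at (404,199).

Run:
```python
from h import *
import pickle
yaw=15.35;r=np.radians(yaw);ey=np.array([-np.sin(r),np.cos(r)])
k=np.array([.4896,-.0763])
goto([*k,.12],[180,0,90+yaw])
print(move_straight([*k,.0585],feed=.08,max_force=8),current_position())
gripper_close(40);pause(.1);p=np.array(current_position());print(current_gripper_width(),p,current_force())
e=np.array([*(p[:2]-.041*ey),.0585])
print(move_straight(e,feed=.03,max_force=12)); q=np.array(current_position())
print('travel',(p-q)[:2]@ey,current_force(),current_time_s())
open_jaws();move_straight([*q[:2],.15],feed=.12)
goto([*(k-.05*ey),.22],[180,0,90+yaw]);pause(.2)
w=capture('wrist');save('w6.png',cv2.resize(w['color'],(800,600)))
W=cloud(w);Z=W[...,2];d=W[...,:2]-q[:2];m=(np.hypot(d[...,0],d[...,1])<.02)&(Z>.0785)
kk=np.array(cv2.minAreaRect(W[m][:,:2].astype(np.float32))[0]);print('knob',kk,'moved',(np.array([.48947,-.07597])-kk)@ey)
s=np.array([.5255,-.2058]);Q=W[...,:2]-s;a=Q@[np.cos(r),np.sin(r)];b=Q@ey
m=(abs(a)<.005)&(b>.022)&(b<.05);print('bar top z',np.nanmedian(Z[m]),current_time_s())
```

```text
False [ 0.49007939 -0.07641506  0.05893692]
0.012956713174745227 [ 0.48971674 -0.07626181  0.05868561] [-1.37747704 -0.16705539  2.50989682]
True
travel 0.032176960481257386 [-0.46161499  2.61615478  5.26870449] 18.45
knob [ 0.49843398 -0.10786711] moved 0.03313213068085706
bar top z 0.04459989230060413 20.7
```

View pics/w6.png

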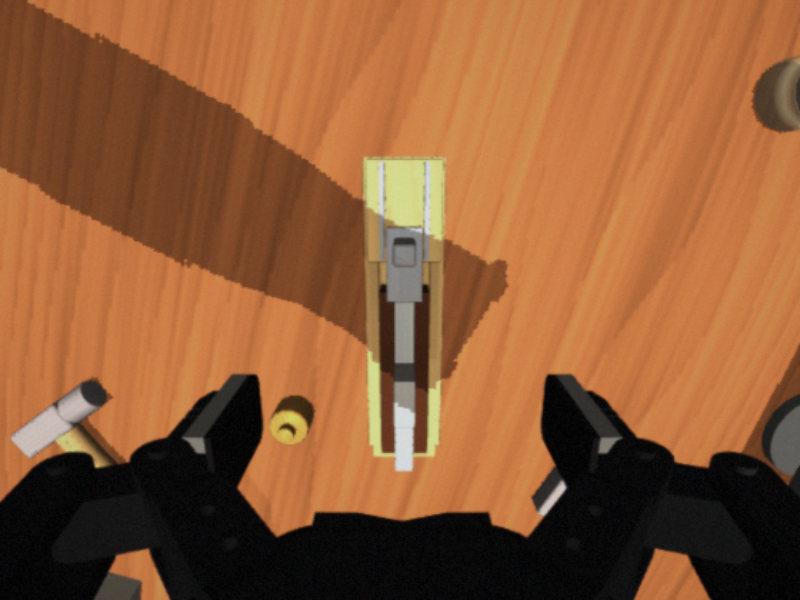

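The keeper now covers the bar end, with the knob at (404,250). Its travel is 32–33 mm. I'll confirm it has reached the hard stop by pushing the knob from behind with closed fingers.

Run:
```python
from h import *
yaw=15.35;r=np.radians(yaw);ey=np.array([-np.sin(r),np.cos(r)])
k=np.array([.4984,-.1079]);s=k+.032*ey
goto([*s,.13],[180,0,90+yaw]);gripper_close(40)
print(move_straight([*s,.063],feed=.08,max_force=8),current_position())
h=move_straight([*(k+.005*ey),.063],feed=.02,max_force=10);q=np.array(current_position());print(h,'contact gap',(q[:2]-k)@ey,current_force())
pause(.1);print(current_force(),(np.array(current_position())[:2]-k)@ey)
if h:
    h=move_straight([*(k+.005*ey),.063],feed=.02,max_force=8);q=np.array(current_position());print(h,(q[:2]-k)@ey,current_force())
move_straight([*s,.063],feed=.08);move_straight([*s,.16],feed=.12)
goto([.49-.05*-.265,-.076-.048,.22],[180,0,90+yaw]);open_jaws();pause(.2)
w=capture('wrist');W=cloud(w);Z=W[...,2];d=W[...,:2]-k;m=(np.hypot(d[...,0],d[...,1])<.02)&(Z>.0785)
kk=np.array(cv2.minAreaRect(W[m][:,:2].astype(np.float32))[0]);print('knob',kk,'moved',(np.array([.48947,-.07597])-kk)@ey,current_time_s())
S=np.array([.5255,-.2058]);Q=W[...,:2]-S;a=Q@[np.cos(r),np.sin(r)];b=Q@ey
m=(abs(a)<.005)&(b>.022)&(b<.05);print('bar z',np.nanmedian(Z[m]))
```

```text
False [ 0.49037591 -0.07712032  0.06341325]
True contact gap 0.018153549629764298 [ 0.20574975 -0.18755268  0.98884492]
[-0.18469675  0.04458956 -0.0582318 ] 0.018216260324879534
True 0.01822852826688255 [ 0.32608362  0.56038472 -0.08605324]
knob [ 0.49843794 -0.10803592] moved 0.03329597300398294 26.875
bar z 0.04453655041489707
```

A 10 N push, against about 2 N of sliding friction, did not move the keeper, so it is fully home. The strip is flush and the gripper is clear.

```bash
python3 -c "
from cell import *
print(hand_in())"
```

```text
the job is handed in; nothing more can be done
None
```

The job is handed in: the strip is seated flush with all five punches in their slots, the keeper is against its stop over the strip's end, and the gripper is clear. It finished at about 27 s of the 58 s allowed, and no bystanders were touched.

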